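Centre the egg cup on its serving stand

ROBOT

A 6-joint arm with a two-finger parallel gripper is mounted at the origin on the work surface; the furniture and walls round the work are solid. World frame = base frame: x ahead of the robot, y to its left, z up, the work surface at z = 0. Lengths are in m, angles in rad, forces in N, time in s.
With the tool pointing down it reaches from about 0.3 to 0.875 m from the base axis. Payload 6.4 kg.
Tool frame: the origin (TCP) lies midway between the tips of the shut fingers; the grasp point (between the pads) lies 19 mm behind it; z points along the fingers, y is the line along which they close (so a half turn about z gives the same grasp; the last joint's range is limited). The gripper opens to 85 mm and grips with 20 to 120 N. Pads are 22 mm wide; open, the fingers measure 114 mm over their backs; the gripper's body (76 mm by 85 mm) begins 54 mm behind the grasp point. The pads swing forward as they close: fully open they stand 13 mm farther back than shut.
Start: joints at [-1.555, 0.181, 1.607, -0, 1.354, -0.206], TCP at [0.127, -0.561, 0.231] pointing down, gripper open.
Joint ranges: [-2.99, 2.99], [-0.89, 2.07], [0.3, 2.58], [-1.14, 4.28], [0, 2.63], [-3.12, 3.12]. Speed limits (rad/s): [2.57, 2.57, 3.01, 3.14, 3.14, 3.14].

INTERFACE

Orientations are given as a unit quaternion [w, x, y, z].
In Python, from bench import ctrl gives the robot as it stands.
- The arm moves only by the tool send_rows, never from a script. Its argument "motion" is a list of rows, each a list of 7 numbers: the turn, a rotation vector about the tool's x, y, z in degrees, then the shift along the tool's x, y, z in mm, then the closure, from -1 (fully open) to 1 (shut). In form: [[rx, ry, rz, tx, ty, tz, grip], ...]. A call has exactly 10 rows; each row shifts and turns the commanded pose from where the row before left it, along the tool's axes as they then stand; what a row does not reach is not made up. A row lasts 1/10 s, in which the tool goes at most 50 mm and 8.59 degrees, less where a joint would pass 70% of its speed; a pose out of reach is approached as far as the arm can. A call is refused whole if a number of a shift passes 50 or a number of a turn 8.59, either way. A call with a gripper value outside its range is refused whole. The fingers move at their own pace and stop on an object; the grip force is fixed at half the most. Time passes only in rows, so rows that do not move let the fingers close, or fill a call up. It gives the time, the measured TCP pose, the force, the opening and the grip force at its end, in the units of the state.
- ctrl.get_obs(): the state, without advancing time (a new reading comes with each control period).
- ctrl.camera(name): name is "side" or "top" or "wrist"; returns a dict with "color" (400x640x3 uint8, red, green, blue), "z_map" (400x640 float32, m along the optical axis (not along the pixel's ray), 0 where there is no reading), "mtx" (3x3 intrinsics, pixels), "extrinsics" (4x4, takes a point from camera to world coordinates); the wrist camera has in their place "hand_eye" (4x4, takes a point from camera to tool coordinates, whose origin is the TCP and whose axes are the flange's). Camera axes: x right, y down, z forward; pixel columns grow to the right and rows downward; lengths in m; the calibration is good to about 2 mm. A picture is of the moment at which its call begins: read the wrist's pose just before it.
- ctrl.hand_in(): hands the job in; it is judged then, once.
The state is a dict: "time_s": time; "q": joint angles; "dq": joint speeds; "joint_efforts": joint torques, N m; "eef_pos": TCP position; "eef_rot": TCP orientation; "wrist_force": force on the tool from outside, world axes, zero at the start; "torque": the same for the moment, N m; "opening": opening from 0.0 (shut) to 1.0 (fully open); "grasp_force": force on a finger pad.
Only numpy, scipy, OpenCV 4.12 (cv2) and the standard library are available. Lean on these libraries where they do the work, as an engineer would, in place of code of your own. Each camera call takes 0.05 s, during which the arm holds its last target. There are 200 camera calls.

TASK

The egg cup with the boiled egg in it stands off-centre on the little round wooden stand, with its foot over the edge: nudge it to the middle with light, low taps of the fingertips, so that an even margin of wood shows all round. Do not pinch, lift or tip the cup, do not touch the egg or let it come out, and do not shift the stand or the things around it. Finish with the hand clear.

Things in the scene. Friction and masses are not known exactly. Their poses are not given: they have to be found in the camera images.
- egg_cup: White ceramic egg cup, 36 mm tall, about 100 g, on the stand. Its lowest part is a round foot 56 mm in diameter and 9 mm high with an upright side, the widest part of the cup and the place to push; above it are a 26 mm waist at 12 mm and a bowl 47 mm wide at the rim. Pushed at the rim it may tip. Origin: centre of the underside of the foot; z up the cup. It slides on the wood with about 1 to 2 N and stops when no longer pushed.
- stand_top (a point): Centre of the flat top of the round wooden stand (a solid disc 100 mm in diameter, 40 mm high, 1 kg, loose on the worktop; the outer 3 mm of the top are bevelled). This point is 40 mm above the worktop; the cup's origin belongs here.
- egg: Brown boiled egg, 41 mm wide and 52 mm tall, standing blunt end down and loose in the cup. Origin: centre of its broad part, 20 mm above its lower end; when seated about 37 mm above the cup's underside, so the top of the egg is about 69 mm above the top of the stand.
- egg_seat (a point): Point of the egg cup where the egg's origin is when seated: on the cup's axis, 37 mm above its underside. Above the fingertips a gripper may be wide along the line on which its fingers close, and then meets the egg before the fingers meet the foot: push with the side of the fingers, across that line, or tilt the hand away.
- salt_shaker: Bystander: glass salt shaker with a grey cap, 44 mm wide, 90 mm tall. Origin: centre of its underside.
- egg_timer: Bystander: round kitchen timer, 67 mm wide, 60 mm tall. Origin: centre of its underside.
- pea_tin: Bystander: labelled food tin, 75 mm wide, 110 mm tall. Origin: centre of its underside.
Things that resemble listed ones, but are neither listed nor needed, are in the scene too. What is meant by the part that bears stand_top is not turquoise, and is the larger of those in its own colour.

How it is judged:
At the end, for the whole second after the job is handed in: The egg cup stands upright and still on the stand with its axis within 7 mm of the stand's centre, and the egg is seated in it (within 6 mm of its seat) (horizontal distance between egg_cup and stand_top below 0.007 m and angle between egg_cup's own z axis and vertical below 0.06 rad and height (world z) of egg_cup between 0.037 and 0.043 m and distance between egg and egg_seat below 0.006 m and linear speed of egg_cup below 0.01 m/s and linear speed of egg below 0.02 m/s); the robot touches nothing.
It fails at once if the cup is lifted or carried (underside over 8 mm above the stand's top), knocked off the stand, or tipped more than about 17 degrees (height (world z) of egg_cup above 0.048 m or height (world z) of egg_cup below 0.034 m or angle between egg_cup's own z axis and vertical above 0.3 rad).
It fails at once if the cup is pinched (touched while it stands between the fingers) or pushed hard (over 12 N) ((horizontal distance between the grasp point and egg_cup below 0.02 m and contact force between the fingers and egg_cup above 0.3 N) or contact force between any of the fingers, the arm and egg_cup above 12 N).
It fails at once if the robot touches the egg, or the egg comes out of the cup (over 12 mm from its seat) (contact force between any of the fingers, the arm and egg above 0.3 N or distance between egg and egg_seat above 0.012 m).
It fails at once if the stand is shifted by more than 10 mm (distance of stand_top from where it was at the start of the episode above 0.01 m).
It fails at once if a bystander is moved by more than 15 mm (distance of any of salt_shaker, egg_timer, pea_tin from where it was at the start of the episode above 0.015 m).
It also fails if it takes over 48 s, if anything falls off the work surface, if the arm or the gripper's body presses on something with over 40 N, if the wrist force passes 120 N, or if a joint passes its speed limit or range.

## Working session

There is one attempt and no reset: what is moved stays moved. The work goes in short steps, Python scripts to look and compute and a tool call to move; the robot and the scene stay as the last step left them, time stands still between calls to the robot, and variables do not carry over. Pictures are saved under pics/ and viewed, at most 10 in all, crops included, and the job is handed in when it is done.

Besides the shell and the picture viewer there is one more tool, called after "Call:" by a JSON object that holds its "fn" and its "kwargs", one argument or row to a line. send_rows: Moves the arm, as the interface text tells. Its arguments: {"type":"object","properties":{"motion":{"type":"array","items":{"type":"array","items":{"type":"number"}}}},"required":["motion"]}

```bash
mkdir -p pics; cat > h.py <<'E'
import numpy as np, cv2
from bench import ctrl
def grab(n):
    o=ctrl.get_obs(); c=ctrl.camera(n); return o,c
def pts(c,E=None):
    E=c["extrinsics"] if E is None else E
    z=c["z_map"];K=c["mtx"];v,u=np.indices(z.shape)
    P=np.stack([(u-K[0,2])/K[0,0]*z,(v-K[1,2])/K[1,1]*z,z],-1)
    W=P@np.array(E)[:3,:3].T+np.array(E)[:3,3]; W[z==0]=np.nan
    return W
E
python3 - <<'E'
from h import *
for n in("side","top"):
    o,c=grab(n); cv2.imwrite(f"pics/{n}0.png",c["color"][...,::-1]); np.savez(f"{n}0.npz",**c)
    print(n,np.round(c["extrinsics"],3).tolist(),np.round(c["mtx"],1).tolist())
print(o)
E
```

```text
side [[0.992, -0.079, 0.102, 0.404], [-0.129, -0.649, 0.75, -0.74], [0.006, -0.757, -0.653, 0.729], [0.0, 0.0, 0.0, 1.0]] [[511.3, 0.0, 314.8], [0.0, 511.3, 198.4], [0.0, 0.0, 1.0]]
top [[0.002, -0.991, 0.136, 0.365], [-1.0, 0.001, 0.024, -0.024], [-0.023, -0.136, -0.99, 1.08], [0.0, 0.0, 0.0, 1.0]] [[500.3, 0.0, 326.1], [0.0, 500.3, 200.0], [0.0, 0.0, 1.0]]
{'time_s': 0.05, 'q': array([-1.55528120e+00,  1.81521782e-01,  1.60799462e+00,  2.85642026e-05,
        1.35379896e+00, -2.06294646e-01]), 'dq': array([ 9.89445854e-04, -6.81274540e-04, -8.98235262e-04, -2.47507477e-05,
        4.60338580e-04,  3.53870980e-04]), 'joint_efforts': array([ 1.59999148e-03, -4.46244478e+01, -3.52583992e+01, -2.44415123e-04,
        4.08374966e-03, -8.95308894e-07]), 'eef_pos': array([ 0.12651772, -0.56035267,  0.23040145]), 'eef_rot': array([-8.56108556e-04,  9.93856327e-01,  1.10674567e-01,  9.59207763e-05]), 'wrist_force': array([ 0.18913159, -0.04882765, -0.20163451]), 'torque': array([-0.05133074,  0.02932905,  0.01066823]), 'grasp_force': 0.0, 'opening': 0.9993863490181178}
```

View pics/top0.png

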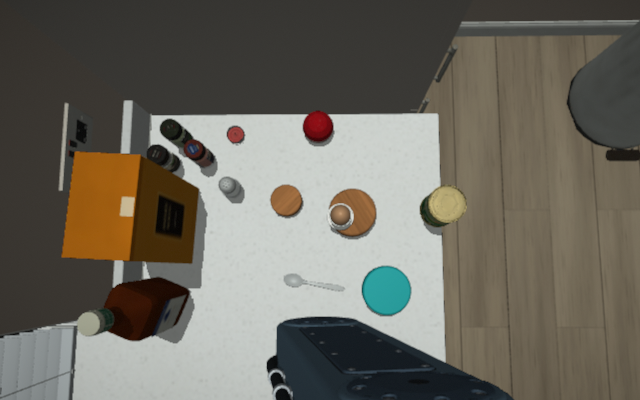

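View pics/side0.png

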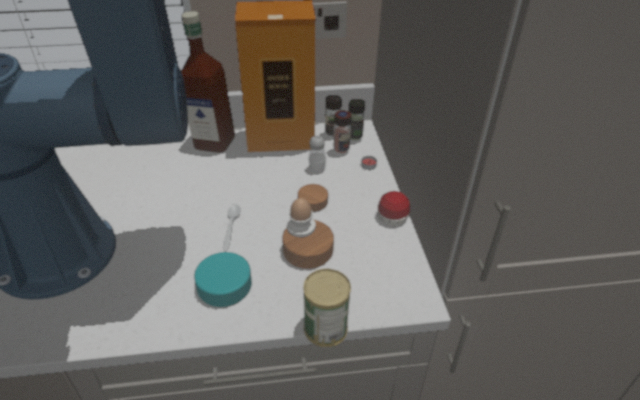

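The top view shows the large brown stand near (353,212) with the cup over its left (+y) edge at (341,217). The smaller brown disc at (286,200) and the turquoise one at (386,290) are decoys. The tin is at (443,206), the shaker at (230,188) and the red timer at (318,127).

```bash
cat >> h.py <<'E'
from scipy.optimize import least_squares
def fitc(P,r):
    f=lambda c:np.hypot(P[:,0]-c[0],P[:,1]-c[1])-r
    s=least_squares(f,P.mean(0),loss="soft_l1",f_scale=.002); return s.x,np.sqrt((s.fun**2).mean())
def rays(c,uv,z,E=None):
    E=np.array(c["extrinsics"] if E is None else E); K=c["mtx"]
    d=np.c_[(uv[:,0]-K[0,2])/K[0,0],(uv[:,1]-K[1,2])/K[1,1],np.ones(len(uv))]@E[:3,:3].T
    return (E[:3,3]+d*((z-E[2,3])/d[:,2])[:,None])[:,:2]
E
python3 - <<'E'
from h import *
for n in("top","side"):
    c=dict(np.load(f"{n}0.npz")); W=pts(c); hsv=cv2.cvtColor(c["color"],cv2.COLOR_RGB2HSV)
    if n=="top": box=(slice(175,250),slice(312,392))
    else: box=(slice(190,275),slice(272,345))
    m=np.zeros(hsv.shape[:2],bool); m[box]=1
    H,S,V=[hsv[...,i].astype(int) for i in range(3)]
    wood=m&(S>90)&(abs(W[...,2]-.04)<.006)
    white=m&(S<70)&(W[...,2]>.035)&(W[...,2]<.09)
    egg=m&(S>60)&(W[...,2]>.075)
    for k,mm in(("wood",wood),("white",white),("egg",egg)):
        w=W[mm]; print(n,k,mm.sum(),np.round(np.nanmedian(w,0),4),np.round(np.nanpercentile(w,[2,98],axis=0),4).tolist())
    # heights of tops
    for k,(a,b,r) in {"foot":(.035,.052,0)}.items():
        w=W[white&(W[...,2]<b)]; 
        if len(w)>5: print(k,len(w),np.round(w.min(0),4),np.round(w.max(0),4))
    allm=((wood|white|egg)*255).astype(np.uint8)
    # outer wood boundary
    wm=wood.astype(np.uint8); cnt=max(cv2.findContours(wm,0,cv2.CHAIN_APPROX_NONE)[0],key=len)[:,0].astype(float)
    P=rays(c,cnt,.04); hull=cv2.convexHull(P.astype(np.float32))[:,0]
    for r in(.047,.05): print("stand",r,fitc(hull,r))
    if n=="top":
        for nm,(u,v,zt) in dict(shaker=(228,186,.09),tin=(445,203,.11),timer=(318,125,.06)).items(): print(nm,W[v,u], rays(c,np.array([[u,v]],float),zt))
    cv2.imwrite(f"pics/{n}z.png",cv2.resize(c["color"][box][...,::-1],None,fx=6,fy=6,interpolation=cv2.INTER_CUBIC))
E
```

```text
top wood 1155 [ 0.4909 -0.0661  0.0398] [[0.4386, -0.0977, 0.0359], [0.5273, -0.0162, 0.0441]]
top white 306 [ 0.4692 -0.0347  0.0494] [[0.4471, -0.1016, 0.036], [0.5333, -0.0037, 0.0879]]
top egg 297 [ 0.4705 -0.0283  0.1027] [[0.455, -0.0461, 0.0844], [0.4879, -0.0105, 0.1119]]
foot 200 [ 0.4464 -0.1041  0.0353] [ 0.5337 -0.0015  0.052 ]
stand 0.047 (array([ 0.4832725 , -0.05402463]), np.float64(0.001401943757089321))
stand 0.05 (array([ 0.48223511, -0.05298042]), np.float64(0.0016425169759760677))
shaker [0.52994724 0.19744211 0.08832492] [[0.52966873 0.19706771]]
tin [ 0.49260916 -0.23333865  0.10552824] [[ 0.49202394 -0.23237821]]
timer [0.66376435 0.01734118 0.06150572] [[0.66420601 0.01740251]]
side wood 977 [ 0.489 -0.07   0.038] [[0.4408, -0.0996, 0.035], [0.5256, -0.0278, 0.0408]]
side white 634 [ 0.4704 -0.0426  0.048 ] [[0.4373, -0.056, 0.0362], [0.5237, -0.0155, 0.0862]]
side egg 421 [ 0.4769 -0.042   0.1008] [[0.4574, -0.2101, 0.0807], [0.511, -0.0244, 0.109]]
foot 396 [ 0.434  -0.0701  0.035 ] [ 0.532  -0.0098  0.0513]
stand 0.047 (array([ 0.48362884, -0.06019823]), np.float64(0.000785715843790143))
stand 0.05 (array([ 0.48347422, -0.05753898]), np.float64(0.0032931625733319024))
```

View pics/topz.png

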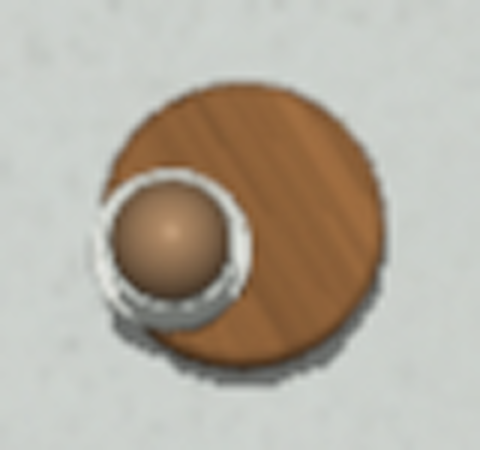

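The crop shows the cup centred near full-image px (341,216) and the stand near (352.5,212). The cup needs about 29 mm along (+0.4, -0.9). I'll shut the fingers, move above the cup and turn the hand so that its x axis lies along the push.

Call:
{"fn": "send_rows", "kwargs": {
  "motion": [
    [0,0,0,28,-33,-1.5,1],
    [0,0,0,28,-33,-1.5,1],
    [0,0,0,28,-33,-1.5,1],
    [0,0,0,28,-33,-1.5,1],
    [0,0,0,28,-33,-1.5,1],
    [0,0,0,28,-33,-1.5,1],
    [0,0,0,28,-33,-1.5,1],
    [0,0,0,28,-33,-1.5,1],
    [0,0,0,28,-33,-1.5,1],
    [0,0,0,28,-33,-1.5,1]
  ]
}}

```text
time_s: 1.1
eef_pos: [0.3273, -0.1757, 0.2462]
eef_rot: [0.0, 0.994, 0.11, 0.0]
wrist_force: [1.3, -0.8, -0.3]
opening: -0.001
grasp_force: 0.0
```

Call:
{"fn": "send_rows", "kwargs": {
  "motion": [
    [0,0,0,28,-33,-1.5,1],
    [0,0,0,28,-33,-1.5,1],
    [0,0,0,28,-33,-1.5,1],
    [0,0,0,28,-33,-1.5,1],
    [0,0,0,28,-33,-1.5,1],
    [0,0,-8.4,0,0,0,1],
    [0,0,-8.4,0,0,0,1],
    [0,0,-8.4,0,0,0,1],
    [0,0,-8.4,0,0,0,1],
    [0,0,-8.4,0,0,0,1]
  ]
}}

```text
time_s: 2.1
eef_pos: [0.427, 0.0145, 0.2534]
eef_rot: [-0.0, 0.887, 0.462, -0.0]
wrist_force: [0.5, -0.2, 0.2]
opening: 0.005
grasp_force: 0.0
```

Call:
{"fn": "send_rows", "kwargs": {
  "motion": [
    [0,0,-8.4,0,0,0,1],
    [0,0,-8.4,0,0,0,1],
    [0,0,-8.4,0,0,0,1],
    [0,0,-8.4,0,0,0,1],
    [0,0,-8.4,0,0,0,1],
    [0,0,-8.4,0,0,0,1],
    [0,0,-8.4,0,0,0,1],
    [0,0,0,0,0,0,1],
    [0,0,0,0,0,0,1],
    [0,0,0,0,0,0,1]
  ]
}}

```text
time_s: 3.1
eef_pos: [0.4272, 0.0144, 0.2537]
eef_rot: [-0.0, 0.549, 0.836, -0.0]
wrist_force: [1.1, -0.3, -0.2]
opening: -0.0
grasp_force: 0.0
```

```bash
cat >> h.py <<'E'
from scipy.spatial.transform import Rotation as R
def pose(o):
    T=np.eye(4); w,x,y,z=o["eef_rot"]; T[:3,:3]=R.from_quat([x,y,z,w]).as_matrix(); T[:3,3]=o["eef_pos"]; return T
E
python3 - <<'E'
from h import *
o,c=grab("wrist"); np.savez("w1.npz",T=pose(o),**c); cv2.imwrite("pics/w1.png",c["color"][...,::-1])
print(np.round(pose(o),3).tolist(),np.round(o["q"],2),o["time_s"]); print(np.round(c["hand_eye"],3).tolist(),np.round(c["mtx"],1).tolist())
E
```

```text
[[-0.396, 0.918, -0.0, 0.427], [0.918, 0.396, 0.0, 0.014], [0.0, -0.0, -1.0, 0.254], [0.0, 0.0, 0.0, 1.0]] [-0.25 -0.19  1.93 -0.    1.4  -0.65] 3.1
[[-0.0, -0.945, -0.326, 0.084], [1.0, -0.0, -0.001, 0.0], [0.001, -0.326, 0.945, -0.143], [0.0, 0.0, 0.0, 1.0]] [[357.9, 0.0, 322.1], [0.0, 357.9, 199.8], [0.0, 0.0, 1.0]]
```

View pics/w1.png

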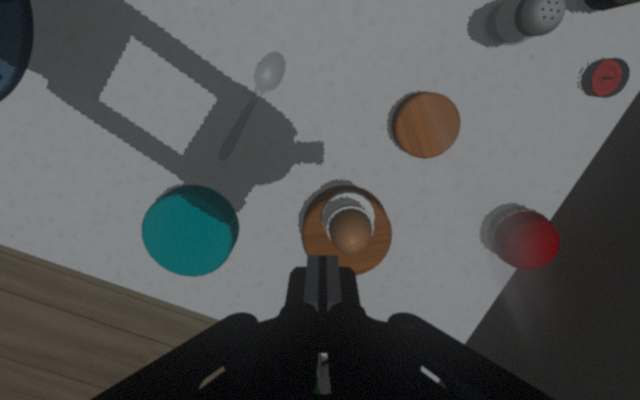

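The wrist view shows the stand at about (347,231), and the cup's foot and rim at about (349,215) at its upper edge. The camera is on the side away from the push, so it's clear of the egg. Next I'll measure the stand and foot centres from near.

```bash
cat >> h.py <<'E'
def meas(c,T,off=(0,0),vis=None,guess=(.4835,-.055)):
    E=T@c["hand_eye"]; W=pts(c,E); hsv=cv2.cvtColor(c["color"],cv2.COLOR_RGB2HSV); S=hsv[...,1].astype(int); H=hsv[...,0]
    near=np.hypot(W[...,0]-guess[0],W[...,1]-guess[1])<.075
    wood=near&(S>100)&(abs(W[...,2]-.04)<.005)&(H<25)
    foot=near&(S<80)&(W[...,2]>.0445)&(W[...,2]<.0535)
    foot=cv2.morphologyEx(foot.astype(np.uint8),cv2.MORPH_OPEN,np.ones((2,2)))>0
    egg=near&(S>70)&(W[...,2]>.085)&(H<25)
    out={}
    top=(wood|(near&(W[...,2]>.035)&(W[...,2]<.055)))
    cn=max(cv2.findContours(wood.astype(np.uint8),0,cv2.CHAIN_APPROX_NONE)[0],key=len)[:,0]
    hull=cv2.convexHull(rays(c,cn.astype(float),.039,E).astype(np.float32))[:,0]
    out["stand50"]=fitc(hull,.0495); out["stand48"]=fitc(hull,.047)
    if foot.sum()>8:
        P=W[foot]; out["footpts"]=(len(P),P.mean(0),P.min(0),P.max(0))
        # outer envelope of the foot: hull points on wide arc
        cn=max(cv2.findContours(foot.astype(np.uint8),0,cv2.CHAIN_APPROX_NONE)[0],key=len)[:,0]
        h=cv2.convexHull(rays(c,cn.astype(float),.049,E).astype(np.float32))[:,0]
        out["foot"]=fitc(h,.028); 
    if egg.sum()>8:
        P=W[egg]; P=P[P[:,2]<.112]
        s=least_squares(lambda a:np.sqrt(((P[:,:2]-a)**2).sum(1)/.0205**2+((P[:,2]-.077)/.032)**2)-1,P.mean(0)[:2],loss="soft_l1",f_scale=.05)
        out["egg"]=(s.x,np.abs(s.fun).mean())
    for k,v in out.items(): print(k,*[np.round(a,4) for a in v])
    if vis:
        g=c["color"][...,::-1].copy(); g[foot]=(255,0,255); g[wood]=(0,255,0); g[egg]=(255,255,0)
        cv2.imwrite(vis,g)
    return out
E
python3 - <<'E'
from h import *
d=dict(np.load("w1.npz")); meas(d,d["T"],vis="pics/w1m.png")
i=cv2.imread("pics/w1m.png")[165:295,275:420]; j=cv2.imread("pics/w1.png")[165:295,275:420]
cv2.imwrite("pics/w1c.png",cv2.resize(np.hstack([j,i]),None,fx=2.7,fy=4))
W=pts(d,d["T"]@d["hand_eye"]); print(np.round(W[[100,190,125,300],[330,270,425,240]],4))
E
```

```text
stand50 [ 0.4833 -0.05  ] 0.0013
stand48 [ 0.4839 -0.0494] 0.0013
footpts 775 [nan nan nan] [nan nan nan] [nan nan nan]
foot [ 0.4751 -0.0254] 0.0004
egg [ 0.4732 -0.0251] 0.0415
[[ 4.112e-01  7.290e-02 -1.500e-03]
 [ 3.878e-01 -4.670e-02  1.000e-03]
 [ 5.087e-01  9.000e-02  2.730e-02]
 [ 4.047e-01 -2.024e-01  3.000e-04]]
```

View pics/w1c.png

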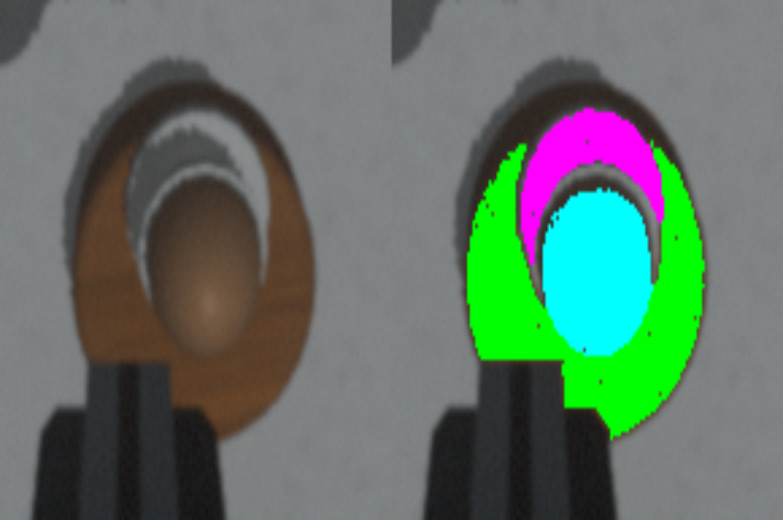

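The foot fit is good (0.4 mm rms), with the cup at about (0.475,-0.025). The stand centre lies about 27 mm from it, almost exactly along tool -x. I'll line up, tilt the hand 10° away and come down outside the stand.

Call:
{"fn": "send_rows", "kwargs": {
  "motion": [
    [0,0,0,0,14,0,1],
    [0,0,0,0,14,0,1],
    [0,-5,0,0,0,0,1],
    [0,-5,0,0,0,0,1],
    [0,0,0,4.3,0,24.6,1],
    [0,0,0,4.3,0,24.6,1],
    [0,0,0,4.3,0,24.6,1],
    [0,0,0,4.3,0,24.6,1],
    [0,0,0,4.3,0,24.6,1],
    [0,0,0,4.3,0,24.6,1]
  ]
}}

```text
time_s: 4.15
eef_pos: [0.4531, 0.0253, 0.1031]
eef_rot: [0.073, 0.547, 0.833, -0.048]
wrist_force: [0.9, -0.2, -0.2]
opening: 0.003
grasp_force: 0.0
```

Call:
{"fn": "send_rows", "kwargs": {
  "motion": [
    [0,0,0,1.7,0,9.8,1],
    [0,0,0,1.7,0,9.8,1],
    [0,0,0,1.7,0,9.8,1],
    [0,0,0,1.7,0,9.8,1],
    [0,0,0,1.7,0,9.8,1],
    [0,0,0,0,0,0,1],
    [0,0,0,0,0,0,1],
    [0,0,0,0,0,0,1],
    [0,0,0,0,0,0,1],
    [0,0,0,0,0,0,1]
  ]
}}

```text
time_s: 5.15
eef_pos: [0.4535, 0.0252, 0.0546]
eef_rot: [0.073, 0.546, 0.833, -0.048]
wrist_force: [0.7, 0.2, -0.0]
opening: -0.003
grasp_force: 0.0
```

```bash
python3 - <<'E'
from h import *
o,c=grab("wrist"); np.savez("w2.npz",T=pose(o),**c); T=pose(o)
m=meas(c,T); cup=np.array(m["foot"][0]); 
print("T",np.round(T[:3],4).tolist(),o["wrist_force"])
x=T[:2,0]/np.hypot(*T[:2,0]); y=np.array([x[1],-x[0]])*np.sign(T[1,1]*-x[0]+T[0,1]*x[1]); print("TCP rel cup: x,y",(T[:2,3]-cup)@x,(T[:2,3]-cup)@y)
_,s=grab("side"); j=c["color"][140:400,160:520,::-1]; k=cv2.resize(s["color"][190:270,260:360,::-1],None,fx=3.6,fy=3.6)[:260]
cv2.imwrite("pics/w2.png",np.hstack([j,k]))
E
```

```text
stand50 [ 0.3995 -0.0047] 0.0027
stand48 [ 0.4018 -0.0057] 0.0027
egg [0.4625 0.0112] 0.0281Traceback (most recent call last):
  File "<stdin>", line 3, in <module>
KeyError: 'foot'
```

From here the hand blocks the wrist view, so I'll look with the fixed cameras.

```bash
python3 - <<'E'
from h import *
_,s=grab("side"); _,t=grab("top")
k=cv2.resize(s["color"][180:270,255:365,::-1],None,fx=4.5,fy=4.5); j=cv2.resize(t["color"][150:270,290:390,::-1],None,fx=3,fy=3.375)
cv2.imwrite("pics/s2.png",np.hstack([k,j[:405]]))
E
```

```text
(no output)
```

View pics/s2.png

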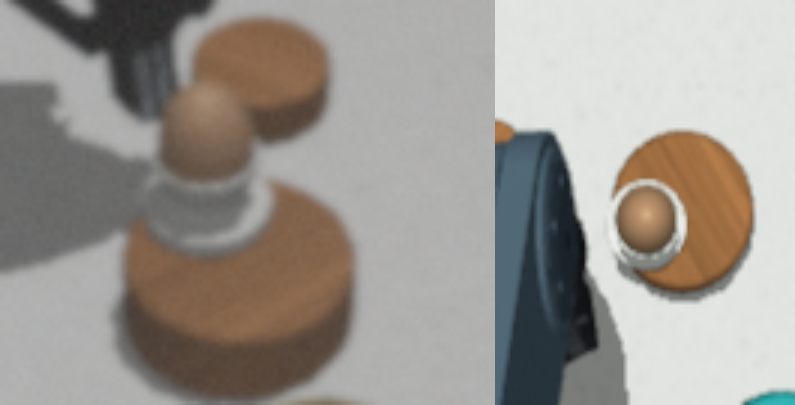

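The side view shows the cup's foot front arc and the stand unobstructed. The top view shows the egg, rim and stand, with the arm to the left. I'll finish the descent, then set up a two-camera monitor.

Call:
{"fn": "send_rows", "kwargs": {
  "motion": [
    [0,0,0,1.0,0,5.5,1],
    [0,0,0,1.0,0,5.5,1],
    [0,0,0,-3.0,0,0.5,1],
    [0,0,0,-3.0,0,0.5,1],
    [0,0,0,0,0,0,1],
    [0,0,0,0,0,0,1],
    [0,0,0,0,0,0,1],
    [0,0,0,0,0,0,1],
    [0,0,0,0,0,0,1],
    [0,0,0,0,0,0,1]
  ]
}}

```text
time_s: 6.3
eef_pos: [0.4556, 0.0197, 0.0431]
eef_rot: [0.073, 0.546, 0.833, -0.048]
wrist_force: [-0.1, -0.5, -0.5]
opening: 0.001
grasp_force: 0.0
```

```bash
cat >> h.py <<'E'
def mon(n,c=None):
    if c is None: _,c=grab(n)
    W=pts(c); hsv=cv2.cvtColor(c["color"],cv2.COLOR_RGB2HSV); H,S,V=[hsv[...,i].astype(int) for i in range(3)]
    near=np.hypot(W[...,0]-.483,W[...,1]+.055)<.072
    big=lambda m:max(cv2.findContours(m.astype(np.uint8),0,cv2.CHAIN_APPROX_NONE)[0],key=len)[:,0].astype(float)
    wood=near&(S>90)&(H<25)&(W[...,2]>.034)&(W[...,2]<.046)
    st=fitc(cv2.convexHull(rays(c,big(wood),.039).astype(np.float32))[:,0],.049)
    foot=near&(S<80)&(V>60)&(W[...,2]>.043)&(W[...,2]<.054)
    P=W[foot][:,:2]; h=cv2.convexHull(P.astype(np.float32))[:,0]
    ft=fitc(h,.028)
    e=near&(S>60)&(H<25)&(W[...,2]>.085); Q=W[e]
    s=least_squares(lambda a:np.sqrt(((Q[:,:2]-a)**2).sum(1)/.0205**2+((Q[:,2]-.077)/.032)**2)-1,Q.mean(0)[:2],loss="soft_l1",f_scale=.05)
    print(n,"stand",np.round(st[0],4),round(st[1],4),"foot",np.round(ft[0],4),round(ft[1],4),len(P),"egg",np.round(s.x,4))
E
python3 - <<'E'
from h import *
for n in("side","top"): mon(n,dict(np.load(f"{n}0.npz")))
for n in("side","top"): mon(n)
E
```

```text
side stand [ 0.4834 -0.0576] 0.0024 foot [ 0.4721 -0.0286] 0.0007 278 egg [ 0.4722 -0.0271]
top stand [ 0.4828 -0.0535] 0.0007 foot [ 0.4746 -0.0299] 0.0088 146 egg [ 0.4733 -0.0292]
side stand [ 0.4821 -0.0585] 0.0016 foot [ 0.4717 -0.0271] 0.0043 281 egg [ 0.4719 -0.0271]
top stand [ 0.4831 -0.0535] 0.0009 foot [ 0.4737 -0.0291] 0.0007 146 egg [ 0.4731 -0.0291]
```

Top view: the cup must go (+9.7, -24.4) mm, so the direction matches. I'll advance slowly and expect contact after about 11 mm.

Call:
{"fn": "send_rows", "kwargs": {
  "motion": [
    [0,0,0,-2,0,0.35,1],
    [0,0,0,-2,0,0.35,1],
    [0,0,0,-2,0,0.35,1],
    [0,0,0,-2,0,0.35,1],
    [0,0,0,-2,0,0.35,1],
    [0,0,0,-2,0,0.35,1],
    [0,0,0,-2,0,0.35,1],
    [0,0,0,-2,0,0.35,1],
    [0,0,0,0,0,0,1],
    [0,0,0,0,0,0,1]
  ]
}}

```text
time_s: 7.4
eef_pos: [0.4621, 0.0046, 0.0432]
eef_rot: [0.073, 0.546, 0.833, -0.048]
wrist_force: [0.2, 0.3, -0.0]
opening: 0.002
grasp_force: 0.0
```

```bash
python3 - <<'E'
from h import *
for n in("side","top"): mon(n)
E
```

```text
side stand [ 0.4824 -0.058 ] 0.0016 foot [ 0.474  -0.0328] 0.0066 286 egg [ 0.4742 -0.0321]
top stand [ 0.483  -0.0536] 0.0007 foot [ 0.4768 -0.0353] 0.0085 121 egg [ 0.4753 -0.0344]
```

The cup moved 5.6 mm in the right direction, the egg moved with it and the stand stayed put. I'll keep pushing.

Call:
{"fn": "send_rows", "kwargs": {
  "motion": [
    [0,0,0,-1.5,0,0.26,1],
    [0,0,0,-1.5,0,0.26,1],
    [0,0,0,-1.5,0,0.26,1],
    [0,0,0,-1.5,0,0.26,1],
    [0,0,0,-1.5,0,0.26,1],
    [0,0,0,-1.5,0,0.26,1],
    [0,0,0,-1.5,0,0.26,1],
    [0,0,0,-1.5,0,0.26,1],
    [0,0,0,0,0,0,1],
    [0,0,0,0,0,0,1]
  ]
}}

```text
time_s: 8.5
eef_pos: [0.467, -0.0065, 0.0432]
eef_rot: [0.073, 0.546, 0.833, -0.048]
wrist_force: [-0.3, 0.9, -0.1]
opening: -0.001
grasp_force: 0.0
```

```bash
python3 - <<'E'
from h import *
for n in("side","top"): mon(n)
E
```

```text
side stand [ 0.4824 -0.0584] 0.0018 foot [ 0.4789 -0.0443] 0.0053 304 egg [ 0.4792 -0.043 ]
top stand [ 0.4828 -0.0534] 0.0009 foot [ 0.4813 -0.0452] 0.0009 105 egg [ 0.4801 -0.0452]
```

About 8.5 mm remains, so I'll do the last taps and then retract.

Call:
{"fn": "send_rows", "kwargs": {
  "motion": [
    [0,0,0,-1.2,0,0.21,1],
    [0,0,0,-1.2,0,0.21,1],
    [0,0,0,-1.2,0,0.21,1],
    [0,0,0,-1.2,0,0.21,1],
    [0,0,0,-1.2,0,0.21,1],
    [0,0,0,-1.2,0,0.21,1],
    [0,0,0,-1.2,0,0.21,1],
    [0,0,0,0,0,0,1],
    [0,0,0,0,0,0,1],
    [0,0,0,0,0,0,1]
  ]
}}

```text
time_s: 9.6
eef_pos: [0.4704, -0.0143, 0.0432]
eef_rot: [0.073, 0.546, 0.833, -0.048]
wrist_force: [-0.5, -0.2, -0.1]
opening: -0.001
grasp_force: 0.0
```

Call:
{"fn": "send_rows", "kwargs": {
  "motion": [
    [0,0,0,2,0,-0.4,1],
    [0,0,0,5,0,-0.9,1],
    [0,0,0,10,0,-1.8,1],
    [0,0,0,15,0,-3,1],
    [0,0,0,15,0,-3,1],
    [0,0,0,0,0,-20,1],
    [0,0,0,0,0,-40,1],
    [0,0,0,0,0,-40,1],
    [0,0,0,0,0,-20,1],
    [0,0,0,0,0,0,1]
  ]
}}

```text
time_s: 10.6
eef_pos: [0.4447, 0.0498, 0.1656]
eef_rot: [0.076, 0.546, 0.833, -0.046]
wrist_force: [0.6, 0.4, 0.0]
opening: -0.0
grasp_force: 0.0
```

```bash
python3 - <<'E'
from h import *
for n in("side","top"): mon(n)
o,c=grab("wrist"); meas(c,pose(o))
_,s=grab("side"); _,t=grab("top")
k=cv2.resize(s["color"][190:270,265:345,::-1],None,fx=4,fy=4); j=cv2.resize(t["color"][172:252,312:392,::-1],None,fx=4,fy=4)
cv2.imwrite("pics/end.png",np.hstack([k,j]))
E
```

```text
side stand [ 0.4836 -0.0586] 0.0022 foot [ 0.4826 -0.0522] 0.0009 293 egg [ 0.4823 -0.0511]
top stand [ 0.483  -0.0538] 0.0007 foot [ 0.4852 -0.0529] 0.006 152 egg [ 0.4836 -0.0531]
stand50 [ 0.4836 -0.0485] 0.0011
stand48 [ 0.4831 -0.0473] 0.0015
footpts 137 [ 0.4657 -0.0113  0.0766] [ 0.4288 -0.043   0.0432] [0.5006 0.0612 0.1738]
foot [ 0.4854 -0.0488] 0.0031
```

View pics/end.png

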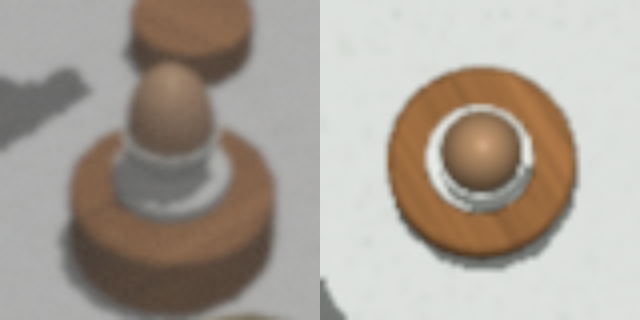

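In the top view the foot is centred at about (480,159) inside the stand circle at about (482,161), so there is an even margin all round. The egg is seated and the hand is clear. Handing in.

```bash
python3 -c "
from bench import ctrl
print(ctrl.hand_in())"
```

```text
the job is handed in; nothing more can be done
None
```

The egg cup was nudged to the middle of the stand, within about 1–2 mm by the last top view, with the egg still seated and the hand clear; the job is handed in, though no verdict came back.

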